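# Gauge the transport carriers

## Task

Check the three blue-capped tube-post carriers before they go back into service: press fully home any cap that stands proud, then sort them by trying them foot first in the sloping gauge ring. Let those that fit slide through into the covered catch tray; never force one that sticks, but draw it out again and put it in the red bin. Leave the cup, the timer and the swab tub where they are.

Things in the scene. Friction and masses are not known exactly. Their poses are not given: they have to be found in the camera images.
- carrier_1: blue-capped carrier, one of three alike, upright: 120 mm tall, clear body 44 mm in diameter, bare from 56 to 102 mm up (grip there); grey felt bands 10 to 22 and 44 to 56 mm up, 51 mm in diameter; if swollen, the upper one is about 57 mm; which are swollen cannot be told beforehand. About 170 g. Origin: centre of its flat foot; z up through the cap
- carrier_2: same as carrier_1
- carrier_3: same as carrier_1
- carrier_1_cap (a joint): how far the push-on cap of carrier_1 (42 mm in diameter, 18 mm tall, its top 120 mm above the foot when seated) stands proud, m: 0 fully home, up to 0.008 proud; it moves stiffly along the carrier's axis and goes home under a push of about 7 to 12 N
- carrier_2_cap (a joint): how far the push-on cap of carrier_2 (42 mm in diameter, 18 mm tall, its top 120 mm above the foot when seated) stands proud, m: 0 fully home, up to 0.008 proud; it moves stiffly along the carrier's axis and goes home under a push of about 7 to 12 N
- carrier_3_cap (a joint): how far the push-on cap of carrier_3 (42 mm in diameter, 18 mm tall, its top 120 mm above the foot when seated) stands proud, m: 0 fully home, up to 0.008 proud; it moves stiffly along the carrier's axis and goes home under a push of about 7 to 12 N
- gauge: white fixed stand: steel gauge ring with a green rim in front, chute behind it, covered catch tray at the end. Origin on the worktop straight below the centre of the ring's mouth; x from ring to tray, z up. The way into the bore points along x*sin(35 deg) - z*cos(35 deg). Stand spans x -50 to 322, y -46 to 135 mm; tray cover 133 mm high
- gauge_mouth (a point): centre of the ring's mouth, in the plane of its rim, 200 mm above the worktop. Bore 54.5 mm, slippery, 30 mm deep; its first 6 mm is a cone 67 mm wide at the mouth; rim 87 mm outside. A swollen carrier stops solidly with about 50 mm of it inside. A sound one enters 68 mm, up to the fingers; let go there, it slides through and rolls into the tray
- tray_centre (a point): middle of the catch tray, 30 mm above the worktop (a carrier that has passed ends lying beside this point, its foot up to 0.13 m away)
- reject_bin: open red bin, 150 x 116 mm outside, 144 x 110 mm inside, walls 48 mm high and 3 mm thick, floor 3 mm; origin at the centre of its underside, x along its long side. It is fixed
- cup_red: bystander: specimen cup with a red lid, 61 mm wide, 67 mm tall; origin at the centre of its underside
- lab_timer: bystander: small white lab timer lying flat, 60 x 62 x 17 mm; origin at the centre of its underside
- swabs: bystander: tub of cotton swabs, 77 mm wide, 80 mm tall; origin at the centre of its underside

How it is judged:
By the outcome, as a careful person would: the job done as asked, in the order asked, and still so for the second after the job is handed in, with the robot touching nothing.
It also fails if it takes over 72 s, if anything falls off the work surface, if the arm or the gripper's body presses on something with over 40 N, if the wrist force passes 120 N, or if a joint passes its speed limit or range.

## Robot

A 6-joint arm with a two-finger parallel gripper is mounted at the origin on a cart in front of the work surface, level with it; the furniture and walls round the work are solid. World frame = base frame: x ahead of the robot, y to its left, z up, the work surface at z = 0. Lengths are in m, angles in rad, forces in N, time in s.
With the tool pointing down it reaches from about 0.3 to 0.775 m from the base axis. Payload 14.6 kg.
Tool frame: the origin (TCP) lies at the very end of the fingers, on their centre line; the grasp point (between the pads) lies 19 mm behind it; z points along the fingers, y is the line along which they close (so a half turn about z gives the same grasp; the last joint's range is limited). The gripper opens to 85 mm and grips with 20 to 120 N. Pads are 22 mm wide; open, the fingers measure 114 mm over their backs; the gripper's body (76 mm by 85 mm) begins 54 mm behind the grasp point. The pads swing forward as they close: fully open they stand 13 mm farther back than shut.
Start: joints at [-1.314, 0.3, 1.521, -0, 1.321, -0.067], TCP at [0.175, -0.521, 0.198] pointing down, gripper open.
Joint ranges: [-3.03, 3.03], [-0.79, 2.21], [0.23, 2.52], [-1.04, 4.18], [0, 3.07], [-2.55, 2.55]. Speed limits (rad/s): [2.22, 2.22, 2.57, 3.14, 3.14, 3.14].

## Interface

Orientations are given as a rotation vector (axis times angle).
In Python, from station import monitor, vision, job gives the robot as it stands. The module is installed in compiled form; this text tells all that it offers.
- The arm moves only by the shell command python3 -m crank 'ROWS' [FORCE]. ROWS is JSON, one flat list of numbers, 7 for each row, row after row: the shift along the tool's x, y, z scaled (see below), then the turn, a rotation vector about the tool's x, y, z scaled (see below), then the closure, from -1 (fully open) to 1 (shut). A call has 1 to 20 rows; each row is the pose to reach, as a shift and turn from the pose commanded when the call began, along the tool's axes at that moment; what a row does not reach only later rows make up. The controller multiplies each number of a shift by 400 mm and each number of a turn by 60 degrees. A row lasts 1/12 s, in which the tool goes at most 41.7 mm and 7.16 degrees, less where a joint would pass 70% of its speed; a pose out of reach is approached as far as the arm can. A call with a number of a shift or a turn outside -1 to 1 is refused whole. A call with a gripper value outside its range is refused whole. The fingers move at their own pace and stop on an object; FORCE is the grip in N (left out, the last holds). Time passes only in rows, so rows that repeat a pose let the fingers close. It gives the time, the measured TCP pose, the force, the opening and the grip force at its end, in the units of the state.
- monitor.get_obs(): the state, without advancing time (a new reading comes with each control period).
- vision.read_camera(name): name is "scene" or "side" or "wrist"; returns a dict with "frame" (480x640x3 uint8, red, green, blue), "depth" (480x640 float32, m along the optical axis (not along the pixel's ray), 0 where there is no reading), "mtx" (3x3 intrinsics, pixels), "D" ([k1, k2, p1, p2, k3] as OpenCV has them; the pictures are not rectified), "R" (3x3) and "t" (3): a world point X has camera coordinates R X + t. Camera axes: x right, y down, z forward; pixel columns grow to the right and rows downward; lengths in m; the calibration is good to about 2 mm. A picture is of the moment at which its call begins.
- job.close_job(): hands the job in; it is judged then, once.
The state is a dict: "clock": time; "joint_pos": joint angles; "qvel": joint speeds; "effort": joint torques, N m; "ee_pos": TCP position; "eef_rot": TCP orientation; "contact_force": force on the tool from outside, world axes, zero at the start; "ft_torque": the same for the moment, N m; "finger_gap": finger opening in m; "finger_force": force on a finger pad.
Only numpy, scipy, OpenCV 4.12 (cv2) and the standard library are available. Lean on these libraries where they do the work, as an engineer would, in place of code of your own. Each camera call takes 0.05 s, during which the arm holds its last target. There are 200 camera calls.

## Working session

There is one attempt and no reset: what is moved stays moved. The work goes in short steps, Python scripts to look and compute and a shell command to move; the robot and the scene stay as the last step left them, time stands still between calls to the robot, and variables do not carry over. Pictures are saved under pics/ and viewed, at most 10 in all, crops included, and the job is handed in when it is done.

```bash
mkdir -p pics; python3 - <<'E'
from station import monitor, vision
import cv2,numpy as np
o=monitor.get_obs();print({k:np.round(v,4) for k,v in o.items()})
for n in("scene","side"):
    c=vision.read_camera(n);np.savez("pics/%s0.npz"%n,**c)
    cv2.imwrite("pics/%s0.png"%n,c["frame"][...,::-1]);print(n,np.round(-c["R"].T@c["t"],3),np.round(c["R"],2).tolist())
E
```

```text
{'clock': np.float64(0.0), 'joint_pos': array([-1.3136,  0.3005,  1.5216, -0.    ,  1.3207, -0.0666]), 'qvel': array([-0.0018,  0.0006, -0.0001, -0.0001,  0.0003,  0.0003]), 'effort': array([-3.00000e-04, -5.43507e+01, -3.61799e+01, -1.00000e-04,
        4.00000e-03, -0.00000e+00]), 'ee_pos': array([ 0.1749, -0.5211,  0.1974]), 'eef_rot': array([-3.0993e+00, -5.0620e-01,  2.0000e-04]), 'contact_force': array([0.5233, 0.4496, 0.1483]), 'ft_torque': array([-0.0036, -0.0246, -0.0521]), 'finger_force': np.float64(0.0), 'finger_gap': np.float64(0.0851)}
scene [-0.037  0.449  1.07 ] [[-0.63, -0.78, -0.01], [-0.6, 0.5, -0.62], [0.49, -0.39, -0.78]]
side [0.452 1.298 1.178] [[-1.0, -0.08, 0.01], [-0.06, 0.63, -0.78], [0.06, -0.78, -0.63]]
```

View pics/scene0.png

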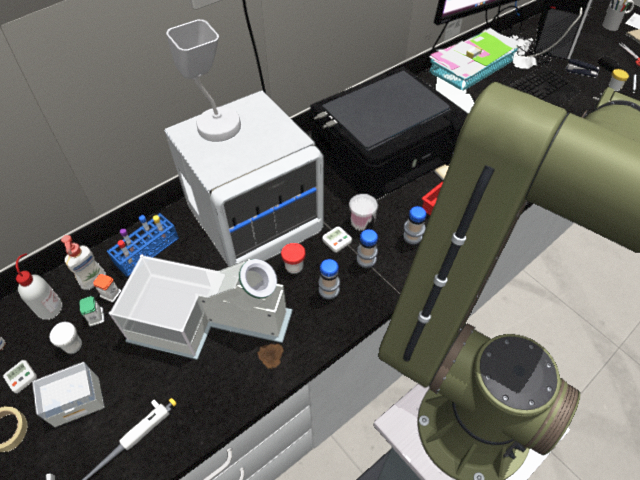

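View pics/side0.png

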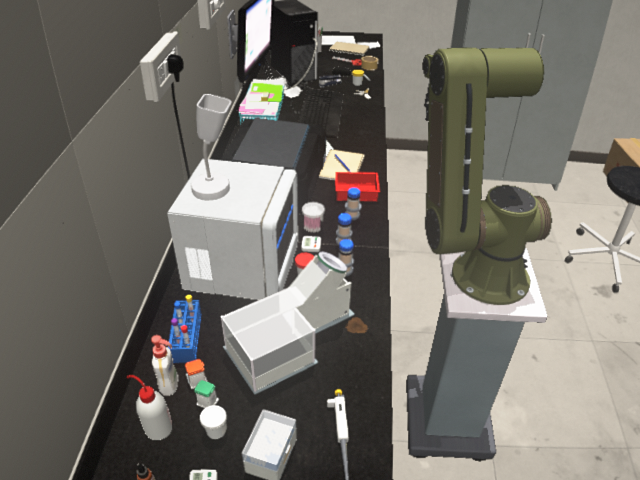

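The scene view shows the three blue caps at about (329,268), (369,238) and (416,214), and the ring mouth at about (257,279). The red bin is mostly hidden by the arm there, but the side view shows it at (357,186). Next I'll measure these by depth.

```bash
cat > h.py <<'E'
import numpy as np,cv2
def cloud(c):
    d=c["depth"];h,w=d.shape
    u,v=np.meshgrid(np.arange(w,dtype=np.float64),np.arange(h,dtype=np.float64))
    n=cv2.undistortPoints(np.stack([u.ravel(),v.ravel()],1)[:,None],c["mtx"],c["D"])[:,0]
    p=np.c_[n,np.ones(len(n))]*d.reshape(-1,1)
    X=(p-c["t"])@c["R"];X[d.ravel()==0]=np.nan
    return X.reshape(h,w,3)
def hsv(c): return cv2.cvtColor(c["frame"],cv2.COLOR_RGB2HSV)
E
python3 - <<'E'
from h import *
for n in("scene","side"):
    c=dict(np.load("pics/%s0.npz"%n));X=cloud(c);H=hsv(c)
    inb=(X[...,0]>.1)&(X[...,0]<.9)&(abs(X[...,1])<.9)&(X[...,2]<.3)&(X[...,2]>.0)
    for name,lo,hi,zz in(("blue",100,125,.08),("green",45,85,0),("red",0,6,0.0)):
        m=(H[...,0]>=lo)&(H[...,0]<=hi)&(H[...,1]>110)&(H[...,2]>50)&inb&(X[...,2]>zz)
        k,L,S,_=cv2.connectedComponentsWithStats(m.astype(np.uint8))
        for i in range(1,k):
            if S[i,4]<25: continue
            P=X[L==i];q=np.percentile(P,[2,50,98],axis=0).round(4)
            s=""
            if name=="blue":
                T=P[P[:,2]>np.percentile(P[:,2],97)-.003]; s=("top",T.mean(0).round(4),((T.min(0)+T.max(0))/2).round(4),len(T))
            print(n,name,S[i].tolist(),q.tolist(),*s)
    u,v=(257,279) if n=="scene" else (333,262)
    print("mouth",X[v-12:v+13:6,u-12:u+13:6].round(3).tolist())
    cv2.imwrite(f"pics/{n}_crop.png",cv2.resize(c["frame"][190:370,200:440] if n=="scene" else c["frame"][160:340,220:460],None,fx=3.3,fy=3.3,interpolation=cv2.INTER_CUBIC)[...,::-1])
E
```

```text
scene blue [251, 187, 65, 35, 314] [[0.6322, -0.0726, 0.1458], [0.6424, 0.0187, 0.1779], [0.6743, 0.104, 0.191]] top [0.6415 0.0206 0.1828] [0.6425 0.0176 0.1882] 62
scene blue [409, 206, 17, 17, 224] [[0.4259, -0.277, 0.0988], [0.4425, -0.255, 0.1181], [0.4625, -0.2407, 0.1232]] top [ 0.4448 -0.2603  0.1212] [ 0.4449 -0.2589  0.1223] 58
scene blue [140, 217, 6, 6, 25] [[0.8904, 0.2948, 0.0911], [0.896, 0.3016, 0.099], [0.8994, 0.3083, 0.1055]] top [0.8946 0.2994 0.1042] [0.8939 0.2989 0.1041] 7
scene blue [229, 219, 22, 14, 104] [[0.6473, 0.1069, 0.1408], [0.6528, 0.1375, 0.1781], [0.6886, 0.1674, 0.1917]] top [0.6493 0.1531 0.192 ] [0.6487 0.151  0.1928] 6
scene blue [360, 229, 17, 18, 239] [[0.4509, -0.1261, 0.1003], [0.4669, -0.106, 0.1179], [0.4877, -0.0905, 0.1223]] top [ 0.4705 -0.1103  0.1207] [ 0.4699 -0.1096  0.1213] 78
scene blue [320, 259, 18, 18, 256] [[0.4405, 0.0088, 0.1087], [0.4564, 0.0296, 0.1228], [0.4775, 0.0468, 0.127]] top [0.4615 0.0277 0.1252] [0.4606 0.0275 0.1264] 91
scene green [79, 296, 16, 19, 218] [[0.7555, 0.51, 0.0554], [0.7746, 0.5288, 0.0608], [0.797
[... 2273 characters left out ...]
73, 0.184]]
side red [136, 377, 19, 26, 230] [[0.8639, 0.607, 0.1362], [0.8785, 0.6247, 0.153], [0.8945, 0.6375, 0.1888]]
mouth [[[0.544, -0.077, 0.001], [0.524, -0.081, -0.001], [0.505, -0.083, -0.001], [0.482, 0.041, 0.106], [0.464, 0.048, 0.114]], [[0.525, 0.203, 0.22], [0.51, 0.172, 0.194], [0.494, 0.164, 0.189], [0.481, 0.04, 0.082], [0.463, 0.049, 0.091]], [[0.523, 0.227, 0.22], [0.507, 0.224, 0.219], [0.493, 0.178, 0.18], [0.477, 0.179, 0.182], [0.462, 0.05, 0.068]], [[nan, nan, nan], [0.506, 0.229, 0.203], [0.49, 0.244, 0.218], [0.475, 0.222, 0.199], [0.46, 0.204, 0.184]], [[0.521, 0.249, 0.198], [0.505, 0.249, 0.2], [0.49, 0.237, 0.19], [0.475, 0.227, 0.182], [0.459, 0.215, 0.172]]]
```

View pics/scene_crop.png

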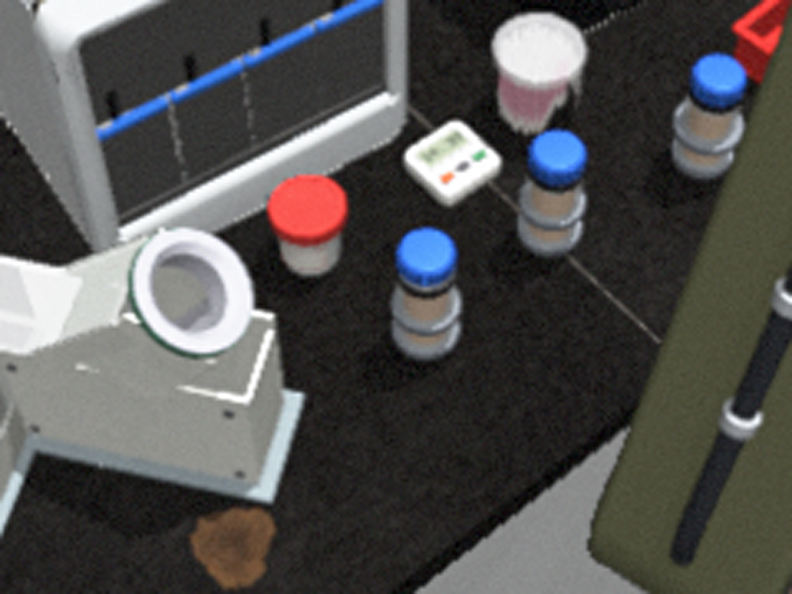

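View pics/side_crop.png

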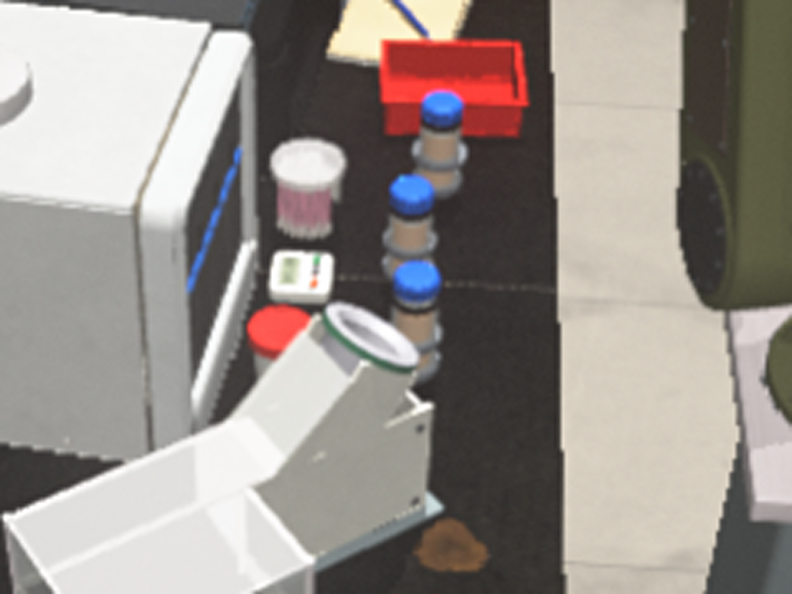

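The crops show the nearest carrier (crop 425,250) with a gap under its cap, so that cap is proud. The other two look seated. The ring rim is centred at scene pixel ≈(258,278). Next I'll fit the ring and the bin.

```bash
python3 - <<'E'
from h import *
from scipy.optimize import least_squares
s,c35=np.sin(np.radians(35)),np.cos(np.radians(35))
A=[]
for n in("scene","side"):
    c=dict(np.load("pics/%s0.npz"%n));X=cloud(c);H=hsv(c)
    P=X[(np.linalg.norm(X-[.493,.2,.2],axis=2)<.075)]
    rng=np.random.default_rng(0);best=(0,)
    # ransac plane w/ known tilt: params yaw, offset
    for yaw in np.radians(np.arange(-180,180,2)):
        nn=np.array([-s*np.cos(yaw),-s*np.sin(yaw),c35]);d=P@nn
        h,e=np.histogram(d,np.arange(d.min(),d.max()+.002,.002))
        hh=h[:-1]+h[1:] if len(h)>1 else h
        i=hh.argmax()
        if hh[i]>best[0]: best=(hh[i],yaw,e[i+1])
    print(n,len(P),best[0],np.degrees(best[1]))
    yaw,d0=best[1:]
    for _ in range(5):
        nn=np.array([-s*np.cos(yaw),-s*np.sin(yaw),c35]);Q=P[abs(P@nn-d0)<.0035]
        r=least_squares(lambda p:Q@np.array([-s*np.cos(p[0]),-s*np.sin(p[0]),c35])-p[1],[yaw,d0],loss="soft_l1",f_scale=.001).x;yaw,d0=r
    nn=np.array([-s*np.cos(yaw),-s*np.sin(yaw),c35]);Q=P[abs(P@nn-d0)<.003]
    e1=np.array([-np.sin(yaw),np.cos(yaw),0]);e2=np.cross(nn,e1)
    uv=np.c_[Q@e1,Q@e2]
    # annulus 33.5..43.5: maximise count
    f=lambda p:(lambda r:((r>.0335)&(r<.0435)).sum()-3*(r<.0325).sum()-((r>.0445)).sum()*.5)(np.hypot(*(uv-p).T))
    m=np.median(uv,0);G=[(f(m+[a,b]),a,b) for a in np.arange(-.02,.0201,.001) for b in np.arange(-.02,.0201,.001)]
    g=max(G);T=np.array([q[1:] for q in G if q[0]>=g[0]-3]).mean(0)+m
    C=T[0]*e1+T[1]*e2+d0*nn
    print("yaw",np.degrees(yaw),"centre",C.round(4),g[0],len(Q),"std",np.std(Q@nn-d0))
    m=((H[...,0]<=6)|(H[...,0]>174))&(H[...,1]>110)&(X[...,1]<-.33)&(X[...,2]>.043)&(X[...,2]<.056)&(X[...,0]>.3)&(X[...,0]<.6)&(X[...,1]>-.56)
    R=X[m];print("bin",cv2.minAreaRect(R[:,:2].astype(np.float32)*1000),len(R),np.percentile(R,[1,99],axis=0).round(3).tolist())
E
```

```text
scene 1651 421 36.0
yaw 37.72841506938261 centre [0.4922 0.1964 0.1992] 123.5 544 std 0.0014938115366521295
bin ((539.63427734375, -457.919921875), (36.417877197265625, 228.60264587402344), 26.93829345703125) 96 [[0.475, -0.552, 0.043], [0.585, -0.361, 0.052]]
side 1057 211 -140.0
yaw -140.28856804374257 centre [0.5208 0.2194 0.2028] -282.0 292 std 0.0015892864574749658
bin ((439.60113525390625, -423.5934143066406), (160.81459045410156, 135.99578857421875), 3.8143727779388428) 193 [[0.357, -0.492, 0.043], [0.52, -0.355, 0.054]]
```

```bash
cat >> h.py <<'E'
from scipy.spatial.transform import Rotation as Ro
def tgt(psi,tilt=0):
    p=np.radians(psi);x=np.array([np.cos(p),np.sin(p),0]);z=np.array([0,0,-1.])
    t=np.radians(tilt);M=np.c_[np.cos(t)*x-np.sin(t)*z,np.cross(z,x),np.sin(t)*x+np.cos(t)*z]
    return Ro.from_matrix(M)
def units(pos,rot,obs=None,pos0=None,rot0=None):
    if pos0 is None: pos0=obs["ee_pos"];rot0=Ro.from_rotvec(obs["eef_rot"])
    return (rot0.inv().apply(np.array(pos)-pos0)/.4).round(4),((rot0.inv()*rot).as_rotvec(degrees=True)/60).round(4)
E
python3 - <<'E'
from h import *
from station import monitor
o=monitor.get_obs()
print(units([.447,-.257,.20],tgt(37.7),o), units([.4,-.20,.33],tgt(37.7),o))
E
```

```text
(array([ 0.855 , -0.4098, -0.0058]), array([-1.000e-03, -2.000e-04, -3.192e-01])) (array([ 0.789 , -0.5826, -0.3306]), array([-1.000e-03, -2.000e-04, -3.192e-01]))
```

```bash
python3 -m crank '[0.855,-0.41,-0.006,0,0,-0.319,1, 0.855,-0.41,-0.006,0,0,-0.319,1, 0.855,-0.41,-0.006,0,0,-0.319,1, 0.855,-0.41,-0.006,0,0,-0.319,1, 0.855,-0.41,-0.006,0,0,-0.319,1, 0.855,-0.41,-0.006,0,0,-0.319,1, 0.855,-0.41,-0.006,0,0,-0.319,1, 0.855,-0.41,-0.006,0,0,-0.319,1, 0.855,-0.41,-0.006,0,0,-0.319,1, 0.855,-0.41,-0.006,0,0,-0.319,1, 0.855,-0.41,-0.006,0,0,-0.319,1, 0.855,-0.41,-0.006,0,0,-0.319,1]' 40
python3 - <<'E'
from h import *
from station import monitor, vision
c=vision.read_camera("wrist");np.savez("pics/w1.npz",**c);cv2.imwrite("pics/w1.png",c["frame"][...,::-1])
E
```

```text
clock: 1.1
ee_pos: [0.4467, -0.2572, 0.2001]
eef_rot: [-2.972, -1.016, 0.001]
contact_force: [-0.8, -0.5, -0.4]
finger_gap: 0.0
finger_force: 0.0
```

View pics/w1.png

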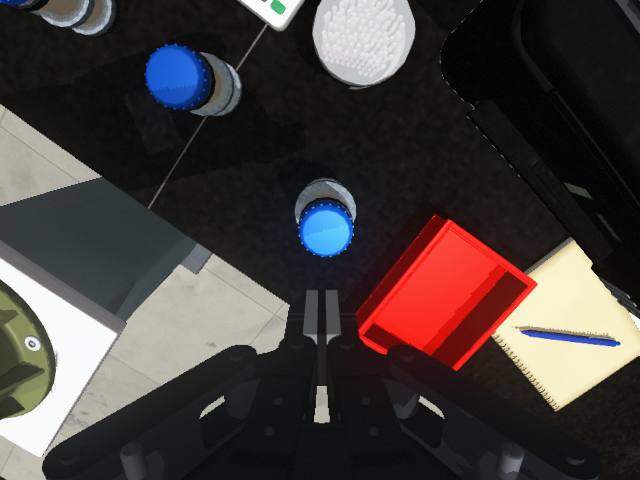

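The wrist view shows carrier 3's cap at (327,230), carrier 2's at (180,76) and the bin spanning (357..537, 215..370). I'll measure them in this picture.

```bash
python3 - <<'E'
from h import *
c=dict(np.load("pics/w1.npz"));X=cloud(c);H=hsv(c)
m=(H[...,0]>=98)&(H[...,0]<=125)&(H[...,1]>110)&(H[...,2]>50)&(X[...,2]>.09)&(X[...,2]<.15)
k,L,S,_=cv2.connectedComponentsWithStats(m.astype(np.uint8))
for i in range(1,k):
    if S[i,4]<200: continue
    P=X[L==i];z=np.median(P[P[:,2]>np.percentile(P[:,2],60)][:,2]);T=P[abs(P[:,2]-z)<.002]
    print(S[i].tolist(),"z",z.round(4),cv2.minEnclosingCircle(T[:,:2].astype(np.float32)*1000),len(T))
m=((H[...,0]<=6)|(H[...,0]>174))&(H[...,1]>110)&(X[...,2]>.044)&(X[...,2]<.054)
T=X[m];print("bin",cv2.minAreaRect(T[:,:2].astype(np.float32)*1000),T[:,2].mean())
E
```

```text
[144, 44, 67, 66, 3290] z 0.119 ((472.943115234375, -110.17203521728516), 19.80397605895996) 2460
[298, 200, 56, 57, 2424] z 0.119 ((448.81072998046875, -259.649169921875), 19.291873931884766) 1828
bin ((512.7701416015625, -398.5713195800781), (294.4449462890625, 164.1962127685547), 22.065185546875) 0.04645282384413842
```

```bash
python3 -m crank '[0,0.008,0.1,0,0,0,1, 0,0.008,0.18,0,0,0,1, 0,0.008,0.188,0,0,0,1, 0,0.008,0.194,0,0,0,1, 0,0.008,0.2,0,0,0,1, 0,0.008,0.203,0,0,0,1, 0,0.008,0.203,0,0,0,1]'
python3 - <<'E'
from h import *
c=dict(np.load("pics/w1.npz"));X=cloud(c);H=hsv(c)
m=((H[...,0]<=6)|(H[...,0]>174))&(H[...,1]>110)&(X[...,2]>.040)&(X[...,2]<.054)&(X[...,0]<.56)
k,L,S,_=cv2.connectedComponentsWithStats(m.astype(np.uint8));i=S[1:,4].argmax()+1
T=X[L==i];print("bin",cv2.minAreaRect(T[:,:2].astype(np.float32)*1000),S[i])
E
```

```text
clock: 1.73
ee_pos: [0.4494, -0.2602, 0.1205]
eef_rot: [2.972, 1.014, 0.002]
contact_force: [-0.3, -0.3, -0.4]
finger_gap: 0.0002
finger_force: 0.0
bin ((438.62957763671875, -426.8468933105469), (161.06224060058594, 127.34274291992188), 3.8772671222686768) [ 359  218  178  153 3359]
```

```bash
python3 -m crank '[0,0,0.004,0,0,0,1, 0,0,0.008,0,0,0,1, 0,0,0.008,0,0,0,1]'
```

```text
clock: 1.98
ee_pos: [0.449, -0.2597, 0.1161]
eef_rot: [2.973, 1.015, 0.0]
contact_force: [-0.6, 0.4, -0.3]
finger_gap: 0.0001
finger_force: 0.0
```

```bash
python3 -m crank '[0,0,0.004,0,0,0,1, 0,0,0.006,0,0,0,1, 0,0,0.006,0,0,0,1]'; python3 - <<'E'
from h import *
from station import monitor, vision
c=vision.read_camera("wrist");cv2.imwrite("pics/w2.png",c["frame"][150:450,150:550,::-1])
E
```

```text
clock: 2.23
ee_pos: [0.4489, -0.2596, 0.1134]
eef_rot: [-2.973, -1.015, 0.0]
contact_force: [-0.5, 0.5, 0.9]
finger_gap: -0.0001
finger_force: 0.0
```

View pics/w2.png

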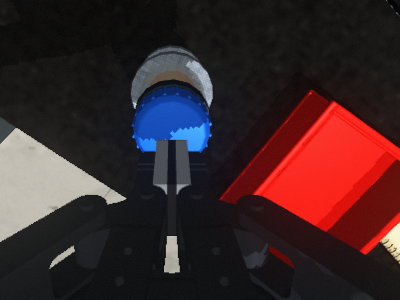

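The crop shows the shut finger ends at (172,142), over the near edge of the cap centred at (172,122). I can't tell from this whether they touch, so I'll check the fingertip's position by depth.

```bash
python3 - <<'E'
from h import *
from station import monitor, vision
c=vision.read_camera("wrist");X=cloud(c);H=hsv(c)
for v in range(272,345,6): print(v,X[v,[312,318,326,332]].round(4).tolist())
m=(H[...,0]>=98)&(H[...,0]<=125)&(H[...,1]>110)&(H[...,2]>50)&(X[...,2]>.09)&(X[...,2]<.15)
P=X[m];z=np.median(P[:,2]);T=P[abs(P[:,2]-z)<.002];print(z,cv2.minEnclosingCircle(T[:,:2].astype(np.float32)*1000))
print((-c["R"].T@c["t"]).round(3), monitor.get_obs()["contact_force"])
E
```

```text
272 [[0.4513, -0.2516, 0.1194], [0.4533, -0.2539, 0.1196], [0.4556, -0.2574, 0.1189], [0.4577, -0.2597, 0.1195]]
278 [[0.4483, -0.2539, 0.1184], [0.4503, -0.2563, 0.1187], [0.4528, -0.2596, 0.1186], [0.4549, -0.2619, 0.1191]]
284 [[0.4454, -0.256, 0.1182], [0.4476, -0.2583, 0.1188], [0.4504, -0.2614, 0.1195], [0.452, -0.2642, 0.1187]]
290 [[0.4556, -0.2492, 0.1491], [0.4572, -0.2513, 0.1491], [0.4592, -0.2541, 0.1488], [0.4613, -0.2557, 0.1501]]
296 [[0.4565, -0.2488, 0.1564], [0.4574, -0.2512, 0.1551], [0.4592, -0.254, 0.1544], [0.4609, -0.2558, 0.1549]]
302 [[0.4557, -0.2495, 0.1596], [0.4575, -0.2511, 0.1604], [0.4594, -0.2538, 0.1601], [0.4607, -0.2559, 0.1596]]
308 [[0.4561, -0.2493, 0.165], [0.4573, -0.2513, 0.1647], [0.459, -0.254, 0.1642], [0.4603, -0.256, 0.1639]]
314 [[0.4556, -0.2498, 0.1685], [0.4575, -0.2512, 0.1695], [0.4591, -0.2539, 0.1689], [0.4607, -0.2555, 0.1694]]
320 [[0.456, -0.2496, 0.1734], [0.4578, -0.2511, 0.1742], [0.4594, -0.2535, 0.174], [0.4606, -0.2554, 0.1737]]
326 [[0.4566, -0.2493, 0.1785], [0.4581, -0.2509, 0.1789], [0.4599, -0.2531, 0.179], [0.4608, -0.2551, 0.1781]]
332 [[0.4564, -0.2496, 0.1818], [0.4575, -0.2514, 0.1814], [0.4595, -0.2533, 0.182], [0.4599, -0.2557, 0.1803]]
338 [[0.4574, -0.249, 0.1871], [0.4564, -0.2522, 0.1831], [0.4584, -0.2541, 0.1836], [0.4609, -0.2547, 0.186]]
344 [[0.4574, -0.2491, 0.1904], [0.4542, -0.254, 0.1825], [0.4563, -0.2558, 0.1833], [0.4614, -0.2541, 0.1904]]
0.11813941512195175 ((463.0846252441406, -184.70895385742188), 95.00550079345703)
[ 0.514 -0.209  0.288] [ 0.26933344 -0.57957637  0.10616458]
```

```bash
python3 - <<'E'
from h import *
from station import vision
for n in("side","scene"):
    c=vision.read_camera(n);X=cloud(c)
    m=(np.hypot(X[...,0]-.449,X[...,1]+.2596)<.03)&(X[...,2]>.1)
    print(n,np.histogram(X[m][:,2],np.arange(.1,.26,.01))[0])
    cv2.imwrite(f"pics/{n}2.png",cv2.resize(c["frame"][120:240,280:440],None,fx=5,fy=5,interpolation=cv2.INTER_CUBIC)[...,::-1])
E
```

```text
side [32 65 24  0  5 15 21 22 12 29 27 25 27 26 30]
scene [0 0 0 0 0 0 0 0 0 0 0 0 0 0 0]
```

View pics/side2.png

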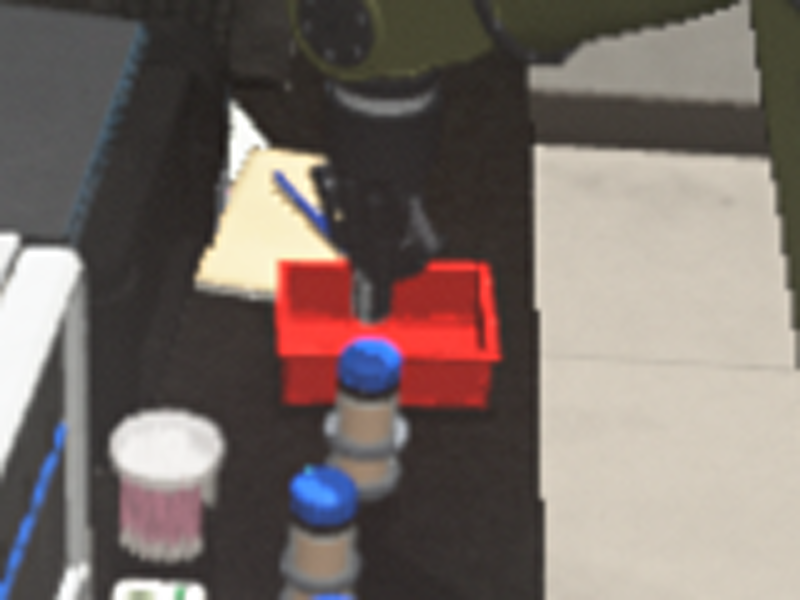

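The side crop shows the finger ends at (370,318), well above the cap top at (370,345). The camera depths put the tip about 34 mm above the reported TCP, so I'll keep going down carefully until contact.

```bash
python3 -m crank '[0,0,0.05,0,0,0,1, 0,0,0.06,0,0,0,1, 0,0,0.063,0,0,0,1, 0,0,0.066,0,0,0,1]'; python3 -m crank '[0,0,0.003,0,0,0,1, 0,0,0.006,0,0,0,1, 0,0,0.006,0,0,0,1]'
```

```text
clock: 2.77
ee_pos: [0.449, -0.2597, 0.0874]
eef_rot: [-2.973, -1.015, 0.0]
contact_force: [0.8, 0.7, 0.5]
finger_gap: 0.0004
finger_force: 0.0
clock: 3.02
ee_pos: [0.4501, -0.2604, 0.0867]
eef_rot: [2.97, 1.014, 0.003]
contact_force: [-2.0, 1.4, 11.7]
finger_gap: 0.0
finger_force: 5.8
```

```bash
python3 -m crank '[0,0,0.005,0,0,0,1, 0,0,0.005,0,0,0,1]'; python3 - <<'E'
from h import *
from station import monitor
o=monitor.get_obs()
print(units([.4717,-.1085,.105],tgt(37.7),o),o["ee_pos"],o["contact_force"])
E
```

```text
clock: 3.18
ee_pos: [0.4512, -0.2611, 0.0865]
eef_rot: [2.967, 1.013, 0.007]
contact_force: [-1.7, 1.4, 27.5]
finger_gap: -0.0
finger_force: 13.5
(array([ 0.274 , -0.2702, -0.0475]), array([ 0.0068, -0.0023, -0.0001])) [ 0.45117536 -0.26110515  0.08653245] [-1.74420954  1.38938679 27.54030695]
```

```bash
python3 -m crank '[0,0,-0.07,0,0,0,1, 0.1,-0.1,-0.073,0,0,0,1, 0.273,-0.263,-0.073,0,0,0,1, 0.273,-0.263,-0.073,0,0,0,1, 0.273,-0.263,-0.073,0,0,0,1, 0.273,-0.263,-0.06,0,0,0,1, 0.273,-0.263,-0.035,0,0,0,1, 0.273,-0.263,-0.022,0,0,0,1, 0.273,-0.263,-0.014,0,0,0,1, 0.273,-0.263,-0.01,0,0,0,1, 0.273,-0.263,-0.004,0,0,0,1, 0.273,-0.263,-0.001,0,0,0,1]'
```

```text
clock: 4.18
ee_pos: [0.4735, -0.1114, 0.0865]
eef_rot: [2.97, 1.011, 0.009]
contact_force: [-4.9, 0.5, 45.4]
finger_gap: 0.0001
finger_force: 22.4
```

```bash
python3 -m crank '[0,0,-0.07,0,0,0,1, 0.1,-0.1,-0.08,0,0,0,1, 0.193,-0.288,-0.08,0,0,0,1, 0.193,-0.288,-0.08,0,0,0,1, 0.193,-0.288,-0.08,0,0,0,1, 0.193,-0.288,-0.06,0,0,0,1, 0.193,-0.288,-0.035,0,0,0,1, 0.193,-0.288,-0.027,0,0,0,1]'; python3 -m crank '[0,0,0.004,0,0,0,1, 0,0,0.008,0,0,0,1, 0,0,0.012,0,0,0,1, 0,0,0.016,0,0,0,1, 0,0,0.018,0,0,0,1]'
```

```text
clock: 4.85
ee_pos: [0.4612, 0.0277, 0.0922]
eef_rot: [-2.973, -1.013, 0.003]
contact_force: [-0.5, 0.6, -0.2]
finger_gap: -0.0003
finger_force: 0.0
clock: 5.27
ee_pos: [0.4623, 0.0276, 0.0871]
eef_rot: [2.974, 1.012, 0.001]
contact_force: [-1.6, -0.2, 6.6]
finger_gap: -0.0003
finger_force: 3.5
```

```bash
python3 -m crank '[0,0,0.004,0,0,0,1, 0,0,0.008,0,0,0,1, 0,0,0.008,0,0,0,1]'
```

```text
clock: 5.52
ee_pos: [0.4645, 0.0275, 0.0865]
eef_rot: [2.972, 1.011, 0.01]
contact_force: [-3.0, 0.2, 32.4]
finger_gap: 0.0001
finger_force: 16.1
```

```bash
python3 -m crank '[0,0,-0.1,0,0,0,-1, 0,0,-0.2,0,0,0,-1, 0,0,-0.3,0,0,0,-1, 0,0,-0.3,0,0,0,-1, 0,0,-0.3,0,0,0,-1]'
python3 - <<'E'
from h import *
from station import vision
c=vision.read_camera("wrist");np.savez("pics/w3.npz",**c);cv2.imwrite("pics/w3.png",c["frame"][...,::-1])
X=cloud(c);H=hsv(c)
m=(H[...,0]>=98)&(H[...,0]<=125)&(H[...,1]>110)&(H[...,2]>50)&(X[...,2]>.09)&(X[...,2]<.15)
k,L,S,_=cv2.connectedComponentsWithStats(m.astype(np.uint8))
for i in range(1,k):
    if S[i,4]<200: continue
    P=X[L==i];z=np.median(P[P[:,2]>np.percentile(P[:,2],60)][:,2]);T=P[abs(P[:,2]-z)<.002]
    print(S[i].tolist(),"z",z.round(4),cv2.minEnclosingCircle(T[:,:2].astype(np.float32)*1000),len(T))
E
```

```text
clock: 5.93
ee_pos: [0.4627, 0.0277, 0.2053]
eef_rot: [2.973, 1.012, 0.006]
contact_force: [0.3, -0.6, -1.3]
finger_gap: 0.0604
finger_force: 0.0
[296, 202, 55, 55, 2008] z 0.1191 ((462.0965576171875, 25.937255859375), 19.814701080322266) 1454
[427, 285, 53, 50, 1829] z 0.1189 ((472.7492370605469, -108.7399673461914), 19.296875) 1203
```

View pics/w3.png

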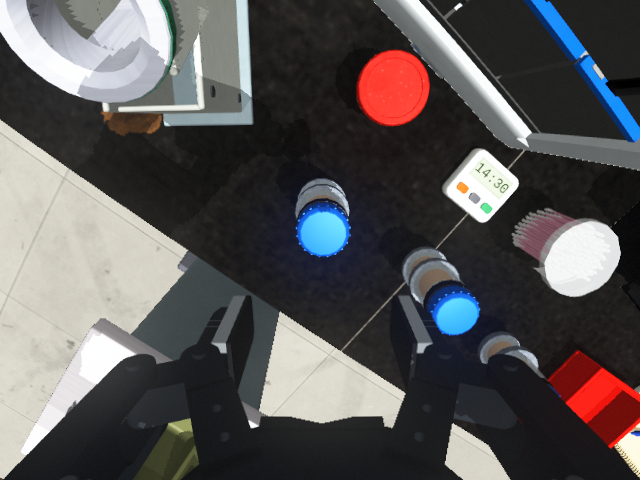

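The wrist view shows carrier 1's cap at (323,230) between the fingers, and the ring mouth at top left around (95,30). I'll grasp carrier 1 now.

```bash
python3 -m crank '[-0.003,0,0.05,0,0,0,-1, -0.003,0,0.15,0,0,0,-1, -0.003,0,0.25,0,0,0,-1, -0.003,0,0.35,0,0,0,-1, -0.003,0,0.42,0,0,0,-1, -0.003,0,0.43,0,0,0,-1, -0.003,0,0.43,0,0,0,0.3, -0.003,0,0.43,0,0,0,0.3, -0.003,0,0.43,0,0,0,1, -0.003,0,0.43,0,0,0,1, -0.003,0,0.43,0,0,0,1, -0.003,0,0.43,0,0,0,1]' 40
python3 - <<'E'
from h import *
c=dict(np.load("pics/w3.npz"));X=cloud(c)
s,c35=np.sin(np.radians(35)),np.cos(np.radians(35))
P=X[(np.linalg.norm(X-[.492,.196,.2],axis=2)<.06)]
for yaw in (34,36,37.7,39,41):
    y=np.radians(yaw);nn=np.array([-s*np.cos(y),-s*np.sin(y),c35]);d=P@nn
    h,e=np.histogram(d,np.arange(.0,.1,.001)+np.array([.4922,.1964,.1992])@nn-.08);i=h.argmax();d0=e[i]+.0005
    Q=P[abs(d-d0)<.002];e1=np.array([-np.sin(y),np.cos(y),0]);e2=np.cross(nn,e1);uv=np.c_[Q@e1,Q@e2]
    m=np.array([.4922,.1964,.1992]);m=np.array([m@e1,m@e2])
    f=lambda p:(lambda r:((r>.0335)&(r<.0435)).sum()-3*(r<.0325).sum()-((r>.0445)).sum())(np.hypot(*(uv-p).T))
    G=[(f(m+[a,b]),a,b) for a in np.arange(-.012,.0121,.001) for b in np.arange(-.012,.0121,.001)]
    g=max(G);T=np.array([q[1:] for q in G if q[0]>=g[0]*.995]).mean(0)+m
    print(yaw,len(Q),g[0],(T[0]*e1+T[1]*e2+d0*nn).round(4))
E
```

```text
clock: 6.98
ee_pos: [0.462, 0.0279, 0.0334]
eef_rot: [2.972, 1.014, 0.005]
contact_force: [0.2, -1.1, 6.1]
finger_gap: 0.0429
finger_force: 40.0
34 5413 2593 [0.4973 0.1962 0.2003]
36 5367 3705 [0.4956 0.1964 0.2005]
37.7 5451 3834 [0.4956 0.1965 0.2005]
39 5391 3787 [0.4956 0.1966 0.2005]
41 5176 2518 [0.496  0.1971 0.1997]
```

```bash
python3 - <<'E'
from h import *
from station import monitor
o=monitor.get_obs()
d=tgt(37.7,35).as_matrix()[:,2];M=np.array([.495,.1965,.2])
print(d,units(M-.0934*d,tgt(37.7,35),o),o["ee_pos"])
c=dict(np.load("pics/w1.npz"));r=Ro.from_rotvec([-2.972,-1.016,.001]);print("cam in tool",r.inv().apply(-c["R"].T@c["t"]-[.4467,-.2572,.2001]))
E
```

```text
[ 0.45382717  0.3507575  -0.81915204] (array([ 0.1907, -0.2817, -0.6079]), array([0.0021, 0.5808, 0.0006])) [0.46198047 0.02788394 0.03339094]
cam in tool [ 0.08247396 -0.00023893 -0.17467051]
```

```bash
python3 -m crank '[0,0,-0.1,0,0,0,1, 0,0,-0.2,0,0,0,1, 0,0,-0.3,0,0,0,1, 0.02,-0.03,-0.4,0,0.08,0,1, 0.05,-0.08,-0.5,0,0.2,0,1, 0.1,-0.15,-0.608,0,0.32,0,1, 0.15,-0.22,-0.608,0,0.44,0,1, 0.191,-0.282,-0.608,0,0.56,0,1, 0.191,-0.282,-0.608,0,0.582,0,1, 0.191,-0.282,-0.608,0,0.582,0,1, 0.191,-0.282,-0.608,0,0.582,0,1]'
python3 - <<'E'
from h import *
from station import monitor,vision
o=monitor.get_obs();r=Ro.from_rotvec(o["eef_rot"]);e=o["ee_pos"]
d=tgt(37.7,35).as_matrix()[:,2];M=np.array([.495,.1965,.2])
c=vision.read_camera("wrist");np.savez("pics/w4.npz",**c);cv2.imwrite("pics/w4.png",c["frame"][...,::-1])
print("cam in tool",r.inv().apply(-c["R"].T@c["t"]-e),"z",r.as_matrix()[:,2])
print(units(M-.0384*d,tgt(37.7,35),o),e)
E
```

```text
clock: 7.9
ee_pos: [0.452, 0.1638, 0.2757]
eef_rot: [-2.674, -0.914, -0.841]
contact_force: [0.6, 0.2, -1.4]
finger_gap: 0.0431
finger_force: 42.0
cam in tool [ 0.08160493 -0.00021913 -0.17445768] z [ 0.453261    0.34946673 -0.82001675]
(array([0.0023, 0.0008, 0.1365]), array([0.0006, 0.0014, 0.0008])) [0.45204453 0.16375854 0.27569771]
```

View pics/w4.png

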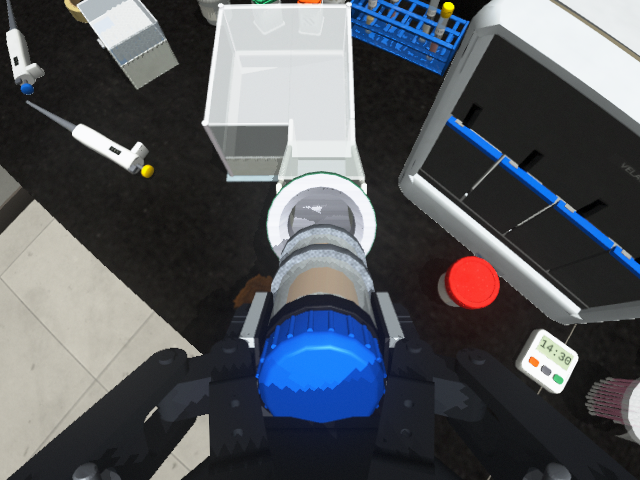

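The tilted wrist view shows the carrier lined up with the ring: the ring is centred at about (322,222) and the carrier axis runs along column 321. The offset is fixed in the tool frame. Next I'll refine the ring centre from this view.

```bash
python3 - <<'E'
from h import *
c=dict(np.load("pics/w4.npz"));X=cloud(c)
s,c35=np.sin(np.radians(35)),np.cos(np.radians(35))
P=X[150:262][(np.linalg.norm(X[150:262]-[.494,.196,.2],axis=2)<.055)]
for yaw in (35,36.5,37.7,39,40.5):
    y=np.radians(yaw);nn=np.array([-s*np.cos(y),-s*np.sin(y),c35]);d=P@nn
    h,e=np.histogram(d,np.arange(.0,.1,.001)+np.array([.494,.1964,.2])@nn-.08);i=h.argmax();d0=e[i]+.0005
    Q=P[abs(d-d0)<.002];e1=np.array([-np.sin(y),np.cos(y),0]);e2=np.cross(nn,e1);uv=np.c_[Q@e1,Q@e2]
    m=np.array([.494,.1964,.2]);m=np.array([m@e1,m@e2])
    f=lambda p:(lambda r:((r>.0335)&(r<.0435)).sum()-3*(r<.0325).sum()-((r>.0445)).sum())(np.hypot(*(uv-p).T))
    G=[(f(m+[a,b]),a,b) for a in np.arange(-.012,.0121,.001) for b in np.arange(-.012,.0121,.001)]
    g=max(G);T=np.array([q[1:] for q in G if q[0]>=g[0]*.995]).mean(0)+m
    print(yaw,len(Q),g[0],(T[0]*e1+T[1]*e2+d0*nn).round(4))
E
```

```text
35 2905 1850 [0.4922 0.1952 0.1979]
36.5 2994 1977 [0.4923 0.1951 0.1979]
37.7 3000 1979 [0.4923 0.1951 0.1979]
39 2964 1984 [0.4923 0.195  0.1979]
40.5 2860 1849 [0.4923 0.195  0.1979]
```

```bash
python3 -m crank '[0,0,0.07,0,0,0,1, 0,0,0.13,0,0,0,1, 0,0,0.16,0,0,0,1, 0,0,0.18,0,0,0,1, 0,0,0.2,0,0,0,1, 0,0,0.22,0,0,0,1, 0,0,0.24,0,0,0,1, 0,0,0.24,0,0,0,1]'
```

```text
clock: 8.62
ee_pos: [0.4959, 0.1977, 0.195]
eef_rot: [-2.674, -0.913, -0.839]
contact_force: [0.5, 0.8, -1.8]
finger_gap: 0.0431
finger_force: 42.2
```

```bash
python3 -m crank '[0,0,0.01,0,0,0,1, 0,0,0.02,0,0,0,1, 0,0,0.03,0,0,0,1, 0,0,0.035,0,0,0,1]'
```

```text
clock: 8.95
ee_pos: [0.5022, 0.2026, 0.1843]
eef_rot: [-2.673, -0.913, -0.841]
contact_force: [0.1, 1.1, -1.4]
finger_gap: 0.0426
finger_force: 42.2
```

```bash
python3 -m crank '[0,0,0.005,0,0,0,1, 0,0,0.01,0,0,0,1]'
```

```text
clock: 9.12
ee_pos: [0.504, 0.2039, 0.1813]
eef_rot: [-2.673, -0.913, -0.841]
contact_force: [-1.0, 0.4, -2.4]
finger_gap: 0.0431
finger_force: 42.2
```

```bash
python3 -m crank '[0,0,0.005,0,0,0,1, 0,0,0.01,0,0,0,1, 0,0,0.015,0,0,0,1, 0,0,0.018,0,0,0,1]'
```

```text
clock: 9.45
ee_pos: [0.5072, 0.2064, 0.1752]
eef_rot: [-2.674, -0.912, -0.841]
contact_force: [-0.2, -0.3, -1.9]
finger_gap: 0.043
finger_force: 42.2
```

No stop at about 64 mm, so carrier 1 is sound. I'll release it.

```bash
python3 -m crank '[0,0,0.004,0,0,0,1, 0,0,0.004,0,0,0,-1, 0,0,0.004,0,0,0,-1, 0,0,0.004,0,0,0,-1, 0,0,0.004,0,0,0,-1, 0,0,-0.02,0,0,0,-1, 0,0,-0.1,0,0,0,-1, 0,0,-0.2,0,0,0,-1, 0,0,-0.3,0,0,0,-1]'
python3 - <<'E'
from h import *
from station import monitor,vision
c=vision.read_camera("side");X=cloud(c);H=hsv(c)
m=(H[...,0]>=98)&(H[...,0]<=125)&(H[...,1]>90)&(H[...,2]>50);m[:,:180]=0
k,L,S,C=cv2.connectedComponentsWithStats(m.astype(np.uint8));print([(S[i].tolist(),np.nanmedian(X[L==i],0).round(3).tolist()) for i in range(1,k) if S[i,4]>30])
o=monitor.get_obs();print(units([.472,-.1095,.27],tgt(37.7),o),o["ee_pos"])
E
```

```text
clock: 10.2
ee_pos: [0.4513, 0.1637, 0.2748]
eef_rot: [-2.674, -0.913, -0.839]
contact_force: [0.4, -0.0, 0.8]
finger_gap: 0.0854
finger_force: 0.0
[([246, 0, 15, 13, 48], [0.903, -0.971, 0.52]), ([348, 189, 5, 8, 33], [0.461, -0.245, 0.119]), ([277, 205, 16, 44, 112], [0.645, 0.039, 0.179]), ([338, 213, 14, 12, 144], [0.474, -0.101, 0.116]), ([180, 299, 22, 64, 965], [0.866, 0.33, 0.045])]
(array([-0.3258,  0.5703, -0.1883]), array([ 0.0049, -0.5889,  0.0015])) [0.45105073 0.1627077  0.2827019 ]
```

```bash
python3 -m crank '[-0.04,0.07,-0.05,0,-0.06,0,-1, -0.326,0.57,-0.188,0,-0.589,0,-1, -0.326,0.57,-0.188,0,-0.589,0,-1, -0.326,0.57,-0.188,0,-0.589,0,-1, -0.326,0.57,-0.188,0,-0.589,0,-1, -0.326,0.57,-0.188,0,-0.589,0,-1, -0.326,0.57,-0.188,0,-0.589,0,-1, -0.326,0.57,-0.188,0,-0.589,0,-1, -0.326,0.57,-0.188,0,-0.589,0,-1, -0.326,0.57,-0.188,0,-0.589,0,-1]'
python3 - <<'E'
from h import *
from station import monitor,vision
o=monitor.get_obs()
c=vision.read_camera("wrist");X=cloud(c);H=hsv(c)
m=(H[...,0]>=98)&(H[...,0]<=125)&(H[...,1]>110)&(H[...,2]>50)&(X[...,2]>.09)&(X[...,2]<.15)
k,L,S,_=cv2.connectedComponentsWithStats(m.astype(np.uint8))
for i in range(1,k):
    if S[i,4]<200: continue
    P=X[L==i];z=np.median(P[P[:,2]>np.percentile(P[:,2],60)][:,2]);T=P[abs(P[:,2]-z)<.002]
    print(S[i].tolist(),"z",z.round(4),cv2.minEnclosingCircle(T[:,:2].astype(np.float32)*1000),len(T))
print(units([.4725,-.1095,.0325],tgt(37.7),o),o["ee_pos"])
c=vision.read_camera("scene");cv2.imwrite("pics/s3.png",cv2.resize(c["frame"][230:370,80:320],None,fx=3,fy=3)[...,::-1])
E
```

```text
clock: 11.08
ee_pos: [0.4732, -0.1075, 0.2613]
eef_rot: [2.971, 1.013, -0.01]
contact_force: [0.3, 0.4, -0.2]
finger_gap: 0.0853
finger_force: 0.0
[300, 187, 47, 47, 1444] z 0.119 ((473.49176025390625, -109.81058502197266), 19.66251564025879) 1047
[400, 292, 41, 41, 909] z 0.1186 ((449.2599182128906, -258.7369079589844), 19.5781307220459) 497
(array([-0.0006,  0.0026,  0.5721]), array([ 0.0004,  0.0066, -0.0008])) [ 0.47324873 -0.10747842  0.26132376]
```

View pics/s3.png

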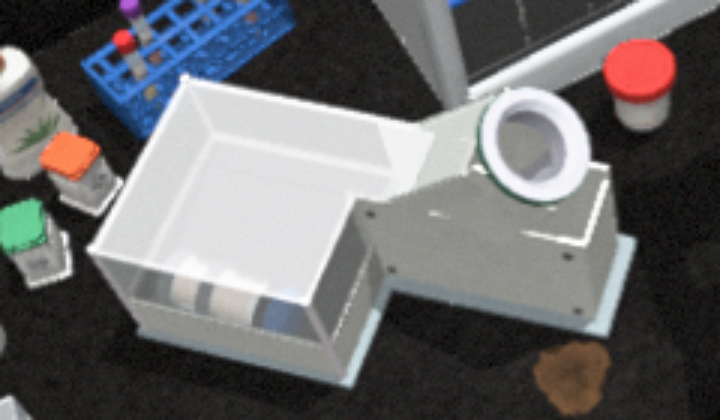

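The crop shows carrier 1 lying in the tray, with its cap at (285,310). Next is carrier 2.

```bash
python3 -m crank '[0,0.003,0.1,0,0.005,0,-1, 0,0.003,0.2,0,0.005,0,-1, 0,0.003,0.3,0,0.005,0,-1, 0,0.003,0.4,0,0.005,0,-1, 0,0.003,0.5,0,0.005,0,-1, 0,0.003,0.56,0,0.005,0,-1, 0,0.003,0.571,0,0.005,0,-1, 0,0.003,0.571,0,0.005,0,0.3, 0,0.003,0.571,0,0.005,0,1, 0,0.003,0.571,0,0.005,0,1, 0,0.003,0.571,0,0.005,0,1, 0,0.003,0.571,0,0.005,0,1, 0,0.003,0.571,0,0.005,0,1]' 40
python3 - <<'E'
from h import *
from station import monitor
o=monitor.get_obs()
d=tgt(37.7,35).as_matrix()[:,2];M=np.array([.493,.196,.2])
print(units(M-(.06+o["ee_pos"][2])*d,tgt(37.7,35),o),o["ee_pos"])
E
```

```text
clock: 12.27
ee_pos: [0.4741, -0.1098, 0.0345]
eef_rot: [2.971, 1.014, 0.001]
contact_force: [-1.0, 2.1, 9.5]
finger_gap: 0.0435
finger_force: 39.4
(array([ 0.3694, -0.5744, -0.6087]), array([0.0024, 0.5833, 0.0007])) [ 0.4740629  -0.10978616  0.03450333]
```

```bash
python3 -m crank '[0,0,-0.1,0,0,0,1, 0,0,-0.2,0,0,0,1, 0,0,-0.3,0,0,0,1, 0.02,-0.03,-0.4,0,0.08,0,1, 0.05,-0.08,-0.5,0,0.16,0,1, 0.1,-0.15,-0.57,0,0.26,0,1, 0.15,-0.23,-0.609,0,0.36,0,1, 0.2,-0.31,-0.609,0,0.46,0,1, 0.25,-0.39,-0.609,0,0.56,0,1, 0.3,-0.47,-0.609,0,0.583,0,1, 0.35,-0.55,-0.609,0,0.583,0,1, 0.369,-0.574,-0.609,0,0.583,0,1, 0.369,-0.574,-0.609,0,0.583,0,1, 0.369,-0.574,-0.609,0,0.583,0,1]'
python3 - <<'E'
from h import *
from station import monitor
o=monitor.get_obs()
d=tgt(37.7,35).as_matrix()[:,2];M=np.array([.493,.196,.2])
print(units(M-.0345*d,tgt(37.7,35),o),o["ee_pos"])
E
```

```text
clock: 13.43
ee_pos: [0.4493, 0.1632, 0.2766]
eef_rot: [-2.672, -0.916, -0.841]
contact_force: [-0.2, -0.5, -2.2]
finger_gap: 0.043
finger_force: 42.0
(array([0.0023, 0.0021, 0.1489]), array([-0.0006,  0.0013,  0.0023])) [0.4492821  0.16321833 0.27659476]
```

```bash
python3 -m crank '[0.002,0.002,0.07,0,0,0,1, 0.002,0.002,0.13,0,0,0,1, 0.002,0.002,0.16,0,0,0,1, 0.002,0.002,0.18,0,0,0,1, 0.002,0.002,0.2,0,0,0,1, 0.002,0.002,0.22,0,0,0,1, 0.002,0.002,0.24,0,0,0,1, 0.002,0.002,0.25,0,0,0,1, 0.002,0.002,0.255,0,0,0,1]'; python3 -m crank '[0,0,0.005,0,0,0,1, 0,0,0.01,0,0,0,1, 0,0,0.015,0,0,0,1]'
```

```text
clock: 14.18
ee_pos: [0.4973, 0.1981, 0.1924]
eef_rot: [-2.674, -0.913, -0.84]
contact_force: [1.3, 1.0, -0.2]
finger_gap: 0.0426
finger_force: 42.4
clock: 14.43
ee_pos: [0.4998, 0.2001, 0.1877]
eef_rot: [-2.674, -0.913, -0.84]
contact_force: [-0.1, 1.3, -0.5]
finger_gap: 0.0429
finger_force: 42.4
```

```bash
python3 -m crank '[0,0,0.005,0,0,0,1, 0,0,0.008,0,0,0,1]'
```

```text
clock: 14.6
ee_pos: [0.5012, 0.2012, 0.1849]
eef_rot: [-2.674, -0.913, -0.84]
contact_force: [1.1, 0.6, 0.0]
finger_gap: 0.043
finger_force: 42.4
```

```bash
python3 -m crank '[0,0,0.005,0,0,0,1, 0,0,0.007,0,0,0,1]'
```

```text
clock: 14.77
ee_pos: [0.5025, 0.2023, 0.1827]
eef_rot: [-2.674, -0.913, -0.84]
contact_force: [1.6, 0.6, 1.2]
finger_gap: 0.0431
finger_force: 42.4
```

```bash
python3 -m crank '[0,0,0.005,0,0,0,1, 0,0,0.01,0,0,0,1, 0,0,0.01,0,0,0,1]'
```

```text
clock: 15.02
ee_pos: [0.5044, 0.2037, 0.1793]
eef_rot: [-2.674, -0.913, -0.84]
contact_force: [2.9, 4.0, 0.2]
finger_gap: 0.0431
finger_force: 42.4
```

```bash
python3 -m crank '[0,0,0.005,0,0,0,1, 0,0,0.01,0,0,0,1, 0,0,0.014,0,0,0,1, 0,0,0.014,0,0,0,1]'
```

```text
clock: 15.35
ee_pos: [0.5069, 0.2057, 0.1747]
eef_rot: [-2.674, -0.913, -0.84]
contact_force: [3.2, 4.6, 2.0]
finger_gap: 0.0432
finger_force: 42.4
```

```bash
python3 -m crank '[0,0,0,0,0,0,-1, 0,0,0,0,0,0,-1, 0,0,0,0,0,0,-1, 0,0,0,0,0,0,-1, 0,0,0,0,0,0,-1, 0,0,-0.03,0,0,0,-1, 0,0,-0.1,0,0,0,-1, 0,0,-0.2,0,0,0,-1, 0,0,-0.3,0,0,0,-1, 0,0,-0.3,0,0,0,-1]'
python3 - <<'E'
from h import *
from station import monitor,vision
o=monitor.get_obs();print(units([.449,-.2595,.25],tgt(37.7),o),o["ee_pos"])
c=vision.read_camera("scene");cv2.imwrite("pics/s4.png",cv2.resize(c["frame"][230:370,80:320],None,fx=3,fy=3)[...,::-1])
E
```

```text
clock: 16.18
ee_pos: [0.4522, 0.1625, 0.2799]
eef_rot: [-2.672, -0.914, -0.853]
contact_force: [0.9, -0.6, 1.0]
finger_gap: 0.0853
finger_force: 0.0
(array([-0.5767,  0.83  , -0.3114]), array([ 0.0051, -0.5884,  0.0008])) [0.45215276 0.16246479 0.27994444]
```

View pics/s4.png

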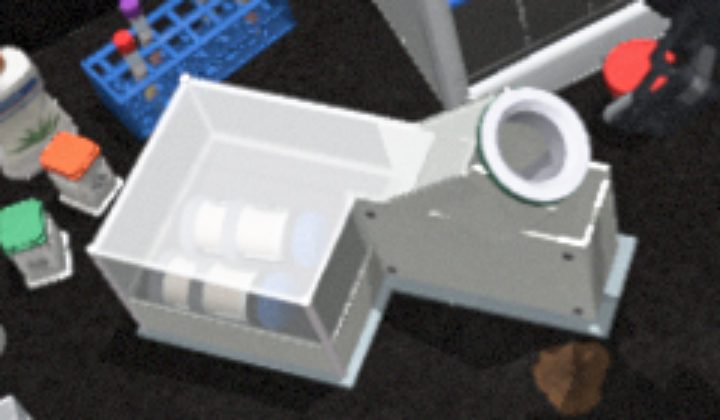

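The crop shows both carriers in the tray, with caps at (272,298) and (308,238). I've now viewed 11 pictures, one over the limit, so I won't view any more and will work from numbers only. Next is carrier 3.

```bash
python3 -m crank '[-0.04,0.07,-0.05,0,-0.06,0,-1, -0.577,0.83,-0.311,0,-0.589,0,-1, -0.577,0.83,-0.311,0,-0.589,0,-1, -0.577,0.83,-0.311,0,-0.589,0,-1, -0.577,0.83,-0.311,0,-0.589,0,-1, -0.577,0.83,-0.311,0,-0.589,0,-1, -0.577,0.83,-0.311,0,-0.589,0,-1, -0.577,0.83,-0.311,0,-0.589,0,-1, -0.577,0.83,-0.311,0,-0.589,0,-1, -0.577,0.83,-0.311,0,-0.589,0,-1, -0.577,0.83,-0.311,0,-0.589,0,-1, -0.577,0.83,-0.311,0,-0.589,0,-1, -0.577,0.83,-0.311,0,-0.589,0,-1, -0.577,0.83,-0.311,0,-0.589,0,-1]'
python3 - <<'E'
from h import *
from station import monitor,vision
o=monitor.get_obs()
c=vision.read_camera("wrist");X=cloud(c);H=hsv(c)
m=(H[...,0]>=98)&(H[...,0]<=125)&(H[...,1]>110)&(H[...,2]>50)&(X[...,2]>.09)&(X[...,2]<.15)
k,L,S,_=cv2.connectedComponentsWithStats(m.astype(np.uint8))
for i in range(1,k):
    if S[i,4]<200: continue
    P=X[L==i];z=np.median(P[P[:,2]>np.percentile(P[:,2],60)][:,2]);T=P[abs(P[:,2]-z)<.002]
    print(S[i].tolist(),"z",z.round(4),cv2.minEnclosingCircle(T[:,:2].astype(np.float32)*1000),len(T))
print(units([.449,-.2595,.0325],tgt(37.7),o),o["ee_pos"])
E
```

```text
clock: 17.4
ee_pos: [0.4495, -0.2573, 0.243]
eef_rot: [2.971, 1.016, -0.013]
contact_force: [-0.3, 0.4, 0.6]
finger_gap: 0.0852
finger_force: 0.0
[299, 191, 49, 50, 1823] z 0.119 ((448.73248291015625, -259.8005065917969), 19.58060646057129) 1394
(array([0.    , 0.004 , 0.5263]), array([-0.0007,  0.008 ,  0.0009])) [ 0.44950307 -0.25727939  0.24300233]
```

```bash
python3 -m crank '[0,0.004,0.1,0,0.007,0,-1, 0,0.004,0.2,0,0.007,0,-1, 0,0.004,0.3,0,0.007,0,-1, 0,0.004,0.4,0,0.007,0,-1, 0,0.004,0.48,0,0.007,0,-1, 0,0.004,0.52,0,0.007,0,-1, 0,0.004,0.525,0,0.007,0,-1, 0,0.004,0.525,0,0.007,0,0.3, 0,0.004,0.525,0,0.007,0,1, 0,0.004,0.525,0,0.007,0,1, 0,0.004,0.525,0,0.007,0,1, 0,0.004,0.525,0,0.007,0,1, 0,0.004,0.525,0,0.007,0,1]' 40
python3 - <<'E'
from h import *
from station import monitor
o=monitor.get_obs()
d=tgt(37.7,35).as_matrix()[:,2];M=np.array([.493,.196,.2])
print(units(M-(.06+o["ee_pos"][2])*d,tgt(37.7,35),o),o["ee_pos"])
E
```

```text
clock: 18.53
ee_pos: [0.4496, -0.261, 0.0351]
eef_rot: [2.971, 1.014, 0.001]
contact_force: [-1.5, 2.7, 9.1]
finger_gap: 0.0429
finger_force: 39.5
(array([ 0.648 , -0.8363, -0.6088]), array([2.000e-03, 5.834e-01, 5.000e-04])) [ 0.44956858 -0.26095969  0.03510888]
```

```bash
python3 -m crank '[0,0,-0.1,0,0,0,1, 0,0,-0.2,0,0,0,1, 0,0,-0.3,0,0,0,1, 0.03,-0.04,-0.4,0,0,0,1, 0.06,-0.08,-0.5,0,0.05,0,1, 0.12,-0.15,-0.57,0,0.1,0,1, 0.18,-0.23,-0.609,0,0.16,0,1, 0.24,-0.31,-0.609,0,0.22,0,1, 0.3,-0.39,-0.609,0,0.28,0,1, 0.36,-0.47,-0.609,0,0.34,0,1, 0.42,-0.55,-0.609,0,0.4,0,1, 0.48,-0.62,-0.609,0,0.46,0,1, 0.54,-0.7,-0.609,0,0.52,0,1, 0.6,-0.78,-0.609,0,0.583,0,1, 0.648,-0.836,-0.609,0,0.583,0,1, 0.648,-0.836,-0.609,0,0.583,0,1, 0.648,-0.836,-0.609,0,0.583,0,1]'
python3 - <<'E'
from h import *
from station import monitor
o=monitor.get_obs()
d=tgt(37.7,35).as_matrix()[:,2];M=np.array([.493,.196,.2])
print(units(M-.0351*d,tgt(37.7,35),o),o["ee_pos"])
E
```

```text
clock: 19.95
ee_pos: [0.449, 0.1639, 0.2774]
eef_rot: [-2.671, -0.918, -0.842]
contact_force: [0.5, -0.3, -2.1]
finger_gap: 0.043
finger_force: 42.0
(array([0.0007, 0.004 , 0.1489]), array([-0.0014,  0.0006,  0.0032])) [0.44895575 0.16388522 0.2774052 ]
```

```bash
python3 -m crank '[0,0.003,0.07,0,0,0.002,1, 0,0.003,0.13,0,0,0.002,1, 0,0.003,0.16,0,0,0.002,1, 0,0.003,0.18,0,0,0.002,1, 0,0.003,0.2,0,0,0.002,1, 0,0.003,0.22,0,0,0.002,1, 0,0.003,0.235,0,0,0.002,1, 0,0.003,0.245,0,0,0.002,1, 0,0.003,0.25,0,0,0.002,1]'; python3 -m crank '[0,0,0.005,0,0,0,1, 0,0,0.01,0,0,0,1]'
```

```text
clock: 20.7
ee_pos: [0.4959, 0.1965, 0.1945]
eef_rot: [-2.674, -0.909, -0.84]
contact_force: [-0.4, 0.3, -1.6]
finger_gap: 0.0431
finger_force: 42.3
clock: 20.87
ee_pos: [0.4977, 0.198, 0.1916]
eef_rot: [-2.674, -0.91, -0.841]
contact_force: [0.3, 0.5, -2.2]
finger_gap: 0.0434
finger_force: 42.3
```

```bash
python3 -m crank '[0,0,0.004,0,0,0,1, 0,0,0.007,0,0,0,1]'
```

```text
clock: 21.03
ee_pos: [0.4989, 0.199, 0.1892]
eef_rot: [-2.674, -0.91, -0.841]
contact_force: [0.1, -0.9, -0.7]
finger_gap: 0.0426
finger_force: 42.3
```

Depth is about 48 mm. I'll continue in small steps.

```bash
python3 -m crank '[0,0,0.003,0,0,0,1, 0,0,0.005,0,0,0,1]'
```

```text
clock: 21.2
ee_pos: [0.4998, 0.1997, 0.1875]
eef_rot: [-2.674, -0.91, -0.841]
contact_force: [-0.4, -0.0, -1.5]
finger_gap: 0.043
finger_force: 42.3
```

```bash
python3 -m crank '[0,0,0.003,0,0,0,1, 0,0,0.005,0,0,0,1]'
```

```text
clock: 21.37
ee_pos: [0.501, 0.2007, 0.1867]
eef_rot: [-2.673, -0.909, -0.843]
contact_force: [-5.5, 2.2, 10.0]
finger_gap: 0.0433
finger_force: 43.2
```

It stopped at about 51 mm with 10 N axial and some side force. I'll back off a little, re-centre toward the side force and retry gently, to rule out a misalignment.

```bash
python3 -m crank '[0,0,-0.01,0,0,0,1, 0,-0.003,-0.012,0,0,0,1, 0,-0.003,-0.012,0,0,0,1]'; python3 -m crank '[0,0,0.004,0,0,0,1, 0,0,0.008,0,0,0,1, 0,0,0.011,0,0,0,1]'
```

```text
clock: 21.62
ee_pos: [0.4977, 0.1995, 0.1902]
eef_rot: [-2.674, -0.909, -0.842]
contact_force: [0.0, 0.3, -1.1]
finger_gap: 0.0432
finger_force: 42.2
clock: 21.87
ee_pos: [0.5003, 0.2012, 0.1866]
eef_rot: [-2.674, -0.909, -0.843]
contact_force: [-0.5, -0.5, 7.6]
finger_gap: 0.0428
finger_force: 42.7
```

```bash
python3 -m crank '[0,0,0.003,0,0,0,1]'
```

```text
clock: 21.95
ee_pos: [0.5012, 0.2017, 0.1864]
eef_rot: [-2.673, -0.909, -0.845]
contact_force: [-4.7, -3.3, 16.7]
finger_gap: 0.043
finger_force: 43.6
```

The stop is now solid and purely axial, so carrier 3 is swollen. I'll draw it out.

```bash
python3 -m crank '[0,0,-0.02,0,0,0,1, 0,0,-0.08,0,0,0,1, 0,0,-0.16,0,0,0,1, 0,0,-0.24,0,0,0,1, 0,0,-0.32,0,0,0,1, 0,0,-0.32,0,0,0,1, 0,0,-0.32,0,0,0,1]'
python3 - <<'E'
from h import *
from station import monitor
o=monitor.get_obs();print(units([.4385,-.2,.26],tgt(37.7),o),units([.4385,-.426,.22],tgt(37.7),o),o["ee_pos"],o["contact_force"])
E
```

```text
clock: 22.53
ee_pos: [0.4422, 0.1563, 0.2913]
eef_rot: [-2.674, -0.909, -0.844]
contact_force: [0.2, -0.2, -3.0]
finger_gap: 0.0428
finger_force: 42.0
(array([-0.4955,  0.7007, -0.2516]), array([ 0.0011, -0.5839, -0.0024])) (array([-0.8349,  1.1486, -0.3672]), array([ 0.0011, -0.5839, -0.0024])) [0.44217247 0.15632829 0.29129418] [ 0.18737798 -0.23030456 -3.03564188]
```

```bash
python3 -m crank '[-0.04,0.06,-0.02,0,-0.06,0,1, -0.495,0.7,-0.252,0,-0.584,-0.002,1, -0.495,0.7,-0.252,0,-0.584,-0.002,1, -0.495,0.7,-0.252,0,-0.584,-0.002,1, -0.495,0.7,-0.252,0,-0.584,-0.002,1, -0.495,0.7,-0.252,0,-0.584,-0.002,1, -0.495,0.7,-0.252,0,-0.584,-0.002,1, -0.495,0.7,-0.252,0,-0.584,-0.002,1, -0.495,0.7,-0.252,0,-0.584,-0.002,1, -0.495,0.7,-0.252,0,-0.584,-0.002,1, -0.495,0.7,-0.252,0,-0.584,-0.002,1]'
python3 - <<'E'
from h import *
from station import monitor
o=monitor.get_obs();print(units([.4385,-.426,.19],tgt(37.7),o),o["ee_pos"])
E
```

```text
clock: 23.45
ee_pos: [0.4384, -0.2002, 0.2568]
eef_rot: [-2.971, -1.011, 0.007]
contact_force: [-0.4, 0.6, -1.7]
finger_gap: 0.0431
finger_force: 42.2
(array([-0.3433,  0.4483,  0.1663]), array([-0.0041,  0.0034, -0.0021])) [ 0.43835603 -0.2002362   0.2568098 ]
```

```bash
python3 -m crank '[-0.343,0.448,0,-0.004,0.003,-0.002,1, -0.343,0.448,0,-0.004,0.003,-0.002,1, -0.343,0.448,0,-0.004,0.003,-0.002,1, -0.343,0.448,0.04,-0.004,0.003,-0.002,1, -0.343,0.448,0.12,-0.004,0.003,-0.002,1, -0.343,0.448,0.2,-0.004,0.003,-0.002,1, -0.343,0.448,0.28,-0.004,0.003,-0.002,1, -0.343,0.448,0.36,-0.004,0.003,-0.002,1, -0.343,0.448,0.44,-0.004,0.003,-0.002,1, -0.343,0.448,0.5,-0.004,0.003,-0.002,1, -0.343,0.448,0.525,-0.004,0.003,-0.002,1, -0.343,0.448,0.533,-0.004,0.003,-0.002,1]'
```

```text
clock: 24.45
ee_pos: [0.4394, -0.4233, 0.0438]
eef_rot: [-2.971, -1.02, -0.001]
contact_force: [0.2, 0.0, -1.9]
finger_gap: 0.0432
finger_force: 42.4
```

```bash
python3 -m crank '[0,0,0.005,0,0,0,1, 0,0,0.01,0,0,0,1, 0,0,0.01,0,0,0,1]'
```

```text
clock: 24.7
ee_pos: [0.44, -0.4254, 0.0433]
eef_rot: [2.967, 1.017, 0.005]
contact_force: [-0.7, -0.9, -1.7]
finger_gap: 0.0431
finger_force: 42.4
```

```bash
python3 -m crank '[0,0,0.003,0,0,0,1, 0,0,0.003,0,0,0,1]'
```

```text
clock: 24.87
ee_pos: [0.4396, -0.4254, 0.0416]
eef_rot: [2.968, 1.017, 0.004]
contact_force: [0.5, 0.0, -2.3]
finger_gap: 0.0432
finger_force: 42.4
```

```bash
python3 -m crank '[0,0,0.004,0,0,0,1, 0,0,0.008,0,0,0,1, 0,0,0.008,0,0,0,1]'
```

```text
clock: 25.12
ee_pos: [0.4396, -0.4254, 0.0382]
eef_rot: [2.968, 1.017, 0.004]
contact_force: [-0.6, 0.1, 2.2]
finger_gap: 0.0428
finger_force: 42.9
```

Contact with the floor. I'll release slowly and retreat straight up.

```bash
python3 -m crank '[0,0,0,0,0,0,-1, 0,0,0,0,0,0,-1, 0,0,0,0,0,0,-1, 0,0,0,0,0,0,-1, 0,0,0,0,0,0,-1, 0,0,-0.05,0,0,0,-1, 0,0,-0.15,0,0,0,-1, 0,0,-0.25,0,0,0,-1, 0,0,-0.35,0,0,0,-1, 0,0,-0.45,0,0,0,-1, 0,0,-0.5,0,0,0,-1, 0,0,-0.5,0,0,0,-1, 0,0,-0.5,0,0,0,-1]'
python3 - <<'E'
from h import *
from station import vision
for n in("wrist","side"):
    c=vision.read_camera(n);X=cloud(c);H=hsv(c)
    m=(H[...,0]>=98)&(H[...,0]<=125)&(H[...,1]>90)&(H[...,2]>50)&(X[...,1]<0)&(X[...,2]>.01)&(X[...,0]<.6)
    k,L,S,_=cv2.connectedComponentsWithStats(m.astype(np.uint8))
    for i in range(1,k):
        if S[i,4]>30: print(n,S[i].tolist(),np.percentile(X[L==i],[3,50,97],axis=0).round(3).tolist())
    if n=="side":
        d=dict(np.load("pics/side0.npz"))
        D=np.abs(c["frame"].astype(int)-d["frame"]).sum(2)[195:275,288:325]
        print("bystander px changed",(D>90).sum())
E
```

```text
clock: 26.2
ee_pos: [0.4389, -0.4249, 0.2385]
eef_rot: [2.967, 1.017, 0.005]
contact_force: [1.1, -0.1, -0.3]
finger_gap: 0.0856
finger_force: 0.0
wrist [296, 191, 50, 50, 1854] [[0.424, -0.441, 0.112], [0.442, -0.423, 0.121], [0.459, -0.405, 0.123]]
wrist [562, 220, 12, 12, 32] [[0.568, -0.607, 0.119], [0.569, -0.599, 0.122], [0.57, -0.594, 0.126]]
wrist [415, 234, 109, 21, 642] [[0.472, -0.655, 0.017], [0.501, -0.6, 0.02], [0.532, -0.548, 0.022]]
side [353, 162, 11, 10, 89] [[0.422, -0.441, 0.105], [0.439, -0.413, 0.119], [0.456, -0.401, 0.127]]
bystander px changed 0
```

```bash
python3 -c "
from station import job
print(job.close_job())"
```

```text
the job is handed in; nothing more can be done
None
```

The job is handed in at about 26 s: all caps are home (carrier 1's stood proud and was pressed in), carriers 1 and 2 slid through into the tray, and swollen carrier 3 stuck at about 50 mm, was drawn out and stands in the red bin; the cup, timer and swab tub were not moved, though I viewed 11 pictures, one over the limit of 10.

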